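Fit the heat sinks to their chips

ROBOT

A 6-joint arm with a two-finger parallel gripper is mounted at the origin on the work surface. World frame = base frame: x ahead of the robot, y to its left, z up, the work surface at z = 0. Lengths are in m, angles in rad, forces in N, time in s.
With the tool pointing down it reaches from about 0.325 to 0.9 m from the base axis. Payload 6.1 kg.
Tool frame: the origin (TCP) lies between the finger pads; the fingertips stand finger_overhang ahead of it and the grasp point (between the pads) lies 8 mm behind it (finger_overhang is the distance from the TCP to the fingertips, in m); z points along the fingers, y is the direction in which the jaws open and shut (so a half turn about z gives the same grasp; the last joint's range is limited). The gripper opens to 87 mm and grips with 3 to 60 N. Pads are 19 mm wide; open, the fingers measure 117 mm over their backs; the gripper's body (75 mm by 190 mm) begins 51 mm behind the grasp point.
Start: joints at [1.043, 0.22, 1.526, -0, 1.395, -0.126], TCP at [0.244, 0.575, 0.234] pointing down, gripper open.
Joint ranges: [-2.98, 2.98], [-0.91, 2.08], [0.09, 2.57], [-1.24, 4.39], [0.2, 2.65], [-2.68, 2.68]. Speed limits (rad/s): [2.57, 2.57, 3.01, 3.14, 3.14, 3.14].

INTERFACE

Orientations are given as a rotation vector (axis times angle).
In Python, from cell import * gives the robot as it stands.
- The arm moves only by the tool apply_moves, never from a script. Its argument "plan" is a list of rows, each a list of 7 numbers: the opening in per cent of the stroke, from 0 (shut) to 100 (fully open), then the shift along the tool's x, y, z in mm, then the turn, a rotation vector about the tool's x, y, z in rad. A call has 1 to 12 rows; each row is the pose to reach, as a shift and turn from the pose commanded when the call began, along the tool's axes at that moment; what a row does not reach only later rows make up. A row lasts 1/10 s, in which the tool goes at most 50 mm and 8.59 degrees, less where a joint would pass 70% of its speed; a pose out of reach is approached as far as the arm can. A call with a gripper value outside its range is refused whole. The fingers move at their own pace and stop on an object; the grip force is fixed at half the most. Time passes only in rows, so rows that repeat a pose let the fingers close. It gives the time, the measured TCP pose, the force and the opening at its end, in the units of the state.
- read_state(): the state, without advancing time (a new reading comes with each control period).
- read_camera(name): name is "scene" or "top" or "wrist"; returns a dict with "image" (480x640x3 uint8, red, green, blue), "fx", "fy", "cx", "cy" (pixels), "rvec" (rotation vector, rad) and "tvec" (3), from world to camera coordinates, as OpenCV has them. Camera axes: x right, y down, z forward; pixel columns grow to the right and rows downward; lengths in m; the calibration is good to about 2 mm. A picture is of the moment at which its call begins. There is no depth.
- close_job(): hands the job in, once; it reports no verdict.
Trained networks look in the newest picture that a camera, given by its name, has taken for a name from the list of things; names that differ only in an ending like _2 or _b are one class to them, and where a whole thing is asked for, a point or a joint stands for the part that bears it (a point fixed in the world has none). Each returns a list of dicts, best first, with "conf" (0 to 1); they miss things now and then, are a little off and sometimes report something else, mostly with a low value. They report only what shows in the picture. A call takes as long as a camera call. They do not tell look-alikes from the thing itself.
- search_frame(camera, thing): "extent" ([left, top, right, bottom] in pixels, round what is visible of it).
The state is a dict: "t": time; "joint_positions": joint angles; "dq": joint speeds; "joint_torque": joint torques, N m; "tcp_pos": TCP position; "tcp_rot": TCP orientation; "wrist_force": force on the tool from outside, world axes, zero at the start; "wrist_torque": the same for the moment, N m; "gripper_width": finger opening in m.
Only numpy, scipy, OpenCV 4.12 (cv2) and the standard library are available. Lean on these libraries where they do the work, as an engineer would, in place of code of your own. Each camera call takes 0.05 s, during which the arm holds its last target. There are 200 camera calls.

TASK

Pick out the four aluminium heat sinks from among the parts on the repair bench and set each one on the circuit board whose chip has the same shape and size as its base: upright, flat on the chip, centred on it to within 8 mm and, unless it is round, square with it. Let go of them all, and leave the capacitor and the transformer standing where they are.

Things in the scene. Friction and masses are not known exactly. Their poses are not given: they have to be found in the camera images.
- sink_large_center (a point): large square finned aluminium heat sink, 56 x 56 mm, 34 mm high, loose, 80 to 160 g, standing base down on the bench, fins up, sides along its x and y, z up; this point is its centre, 17 mm above its underside
- sink_small_center (a point): small square finned aluminium heat sink, 34 x 34 mm, 30 mm high, loose, 30 to 65 g, standing base down, sides along its x and y, z up; this point is its centre, 15 mm above its underside
- sink_long_center (a point): long narrow finned aluminium heat sink, 100 mm along its x, 30 mm wide along its y, 30 mm high, loose, 70 to 140 g, standing base down, z up; this point is its centre, 15 mm above its underside
- sink_round_center (a point): round aluminium heat sink of stacked discs, diameter 44 mm, 32 mm high, loose, 40 to 85 g, standing base down, z up; this point is its centre, 16 mm above its underside
- board_large_chip (a point): fixed green circuit board, 110 x 90 mm, top face 8 mm above the bench, on it at its centre a 4 mm thick black chip with a grey top face; large square chip, 50 x 50 mm, sides along x and y of the board (x along its 110 mm side). This point is the centre of the chip's top face, 12 mm above the bench; small parts on the board's edges stand at most 3 mm above the board
- board_small_chip (a point): fixed green circuit board, 110 x 90 mm, top face 8 mm above the bench, on it at its centre a 4 mm thick black chip with a grey top face; small square chip, 30 x 30 mm, sides along x and y of the board (x along its 110 mm side). This point is the centre of the chip's top face, 12 mm above the bench; small parts on the board's edges stand at most 3 mm above the board
- board_long_chip (a point): fixed green circuit board, 110 x 90 mm, top face 8 mm above the bench, on it at its centre a 4 mm thick black chip with a grey top face; long chip, 92 mm along x of the board (its 110 mm side) and 26 mm along y. This point is the centre of the chip's top face, 12 mm above the bench; small parts on the board's edges stand at most 3 mm above the board
- board_round_chip (a point): fixed green circuit board, 110 x 90 mm, top face 8 mm above the bench, on it at its centre a 4 mm thick black chip with a grey top face; round chip, diameter 40 mm. This point is the centre of the chip's top face, 12 mm above the bench; small parts on the board's edges stand at most 3 mm above the board
- capacitor_center (a point): dark upright capacitor can with a bright top, diameter 35 mm, 44 mm high, loose, to be left standing; this point is its centre, 22 mm above the bench
- transformer_center (a point): small transformer, dark steel core and yellow winding, 42 x 34 mm, 34 mm high, loose, to be left standing; this point is its centre, 17 mm above the bench
Not all that is in view belongs to the job. Leave any green or purple look-alike of the part that bears sink_round_center alone.

How it is judged:
At the end, for the whole second after the job is handed in: Each heat sink rests released and still on the chip of its own shape and size: centre within 8 mm of the chip's, underside within 3 mm of its top face, tilt under 0.1 rad; square sinks within 0.2 rad of square (any quarter turn), the long one within 0.2 rad of the chip's length (horizontal distance between sink_large_center and board_large_chip below 0.008 m and z of sink_large_center in the frame of board_large_chip between 0.014 and 0.02 m and angle between each of sink_large_center, sink_small_center, sink_long_center, sink_round_center's own z axis and vertical below 0.1 rad and linear speed of each of sink_large, sink_small, sink_long, sink_round below 0.02 m/s and (angle between the x axis of sink_large_center and the x axis of board_large_chip, either way round below 0.2 rad or angle between the x axis of sink_large_center and the y axis of board_large_chip, either way round below 0.2 rad) and horizontal distance between sink_small_center and board_small_chip below 0.008 m and z of sink_small_center in the frame of board_small_chip between 0.012 and 0.018 m and (angle between the x axis of sink_small_center and the x axis of board_small_chip, either way round below 0.2 rad or angle between the x axis of sink_small_center and the y axis of board_small_chip, either way round below 0.2 rad) and horizontal distance between sink_long_center and board_long_chip below 0.008 m and z of sink_long_center in the frame of board_long_chip between 0.012 and 0.018 m and angle between the x axis of sink_long_center and the x axis of board_long_chip, either way round below 0.2 rad and horizontal distance between sink_round_center and board_round_chip below 0.008 m and z of sink_round_center in the frame of board_round_chip between 0.013 and 0.019 m); the robot touches nothing.
It fails at once if the capacitor is pushed more than 20 mm from its place or tipped over (distance of capacitor_center from where it was at the start of the episode above 0.02 m or angle between capacitor_center's own z axis and vertical above 0.5 rad).
It fails at once if the transformer is pushed more than 20 mm from its place or tipped over (distance of transformer_center from where it was at the start of the episode above 0.02 m or angle between transformer_center's own z axis and vertical above 0.5 rad).
It also fails if it takes over 99 s, if anything falls off the work surface, if the arm or the gripper's body presses on something with over 40 N, if the wrist force passes 120 N, or if a joint passes its speed limit or range.

## Working session

There is one attempt and no reset: what is moved stays moved. The work goes in short steps, Python scripts to look and compute and a tool call to move; the robot and the scene stay as the last step left them, time stands still between calls to the robot, and variables do not carry over. Pictures are saved under pics/ and viewed, about 12 in all and at most 16, crops included, and the job is handed in when it is done.

Besides the shell and the picture viewer there is one more tool, called after "Emit:" by a JSON object that holds its "method" and its "body". apply_moves: Moves the arm, as the interface text tells. Its arguments: {"type":"object","properties":{"plan":{"type":"array","items":{"type":"array","items":{"type":"number"}}}},"required":["plan"]}

```bash
ls; mkdir -p pics; python3 - <<'E'
from cell import *
import cv2
s=read_state();print({k:s[k] for k in('t','tcp_pos','tcp_rot','gripper_width')})
try: print(finger_overhang)
except Exception as e: print(e)
for n in('top','scene'):
    c=read_camera(n);cv2.imwrite(f'pics/{n}0.png',c['image'][:,:,::-1])
    print(n,c['fx'],c['fy'],c['cx'],c['cy'],c['rvec'],c['tvec'])
for th in ['sink_large_center','sink_small_center','sink_long_center','sink_round_center','board_large_chip','board_small_chip','board_long_chip','board_round_chip','capacitor_center','transformer_center']:
    print(th,[( [round(v) for v in d['extent']],round(d['conf'],2)) for d in search_frame('top',th)])
E
```

```text
pics
{'t': 0.0, 'tcp_pos': array([0.24413347, 0.57470813, 0.23244947]), 'tcp_rot': array([-6.26840015e-01, -3.07778184e+00,  2.84620815e-03]), 'gripper_width': 0.08688657071536915}
0.011
top 580.5455543486445 580.5455543486445 312.3197175501101 242.05341197801607 [ 2.12831299 -2.14261984  0.16719081] [0.01346944 0.57769656 1.39730544]
scene 441.2868695927997 441.2868695927997 313.5469617105529 239.74912653941976 [ 2.25175008  0.84554792 -0.34486934] [-0.43367187 -0.21717021  1.18103953]
sink_large_center [([222, 205, 246, 230], 0.78), ([462, 243, 513, 299], 0.58)]
sink_small_center [([401, 219, 417, 232], 0.67)]
sink_long_center [([305, 274, 343, 303], 0.8)]
sink_round_center [([299, 201, 317, 222], 0.71), ([267, 211, 283, 228], 0.7), ([324, 170, 341, 192], 0.66), ([303, 237, 321, 258], 0.64), ([342, 205, 357, 223], 0.52)]
board_large_chip [([210, 283, 254, 333], 0.88)]
board_small_chip [([126, 241, 167, 292], 0.57)]
board_long_chip [([389, 284, 434, 334], 0.96), ([219, 207, 246, 229], 0.72)]
board_round_chip [([464, 244, 512, 298], 0.56)]
capacitor_center [([263, 248, 279, 260], 0.51)]
transformer_center [([212, 285, 255, 334], 0.73), ([358, 243, 372, 264], 0.66)]
```

View pics/top0.png

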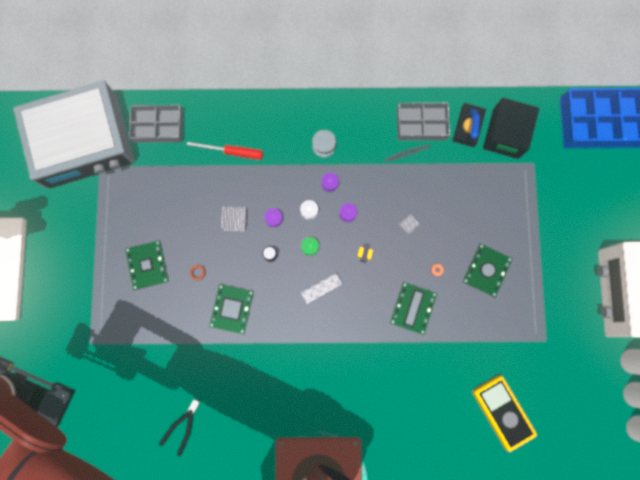

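View pics/scene0.png

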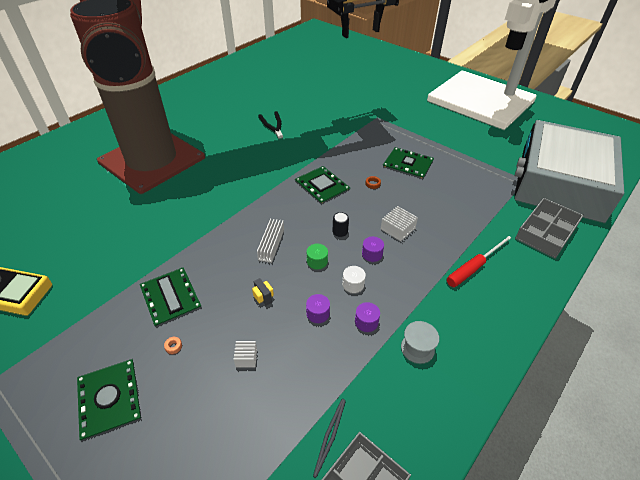

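The only silver round sink is at top pixel (309,209). The purple parts at (330,182), (274,217) and (348,212) and the green one at (310,246) are look-alikes. The grey cylinder at (323,142) is off the mat and too big. Next I'll take precise top-view measurements and an enlarged crop to confirm.

```bash
cat > h.py <<'E'
from cell import *
import cv2, numpy as np
from scipy.spatial.transform import Rotation as Ro
def cam(n):
    c=read_camera(n);c['R']=Ro.from_rotvec(c['rvec']).as_matrix();return c
def back(c,uv,z):
    d=np.array([(uv[0]-c['cx'])/c['fx'],(uv[1]-c['cy'])/c['fy'],1.])
    o=-c['R'].T@c['tvec'];d=c['R'].T@d
    return (o+d*(z-o[2])/d[2])[:2]
def proj(c,p):
    q=c['R']@np.asarray(p,float)+c['tvec'];return np.array([c['fx']*q[0]/q[2]+c['cx'],c['fy']*q[1]/q[2]+c['cy']])
def rectify(c,xy,z,half=.08,mm=2.):
    "metric view of plane z about xy: image right = -y world, up = +x; mm px per mm"
    N=int(half*2000*mm);co=[(half,half),(half,-half),(-half,-half),(-half,half)]
    src=np.float32([proj(c,[xy[0]+a,xy[1]+b,z]) for a,b in co])
    return cv2.warpPerspective(c['image'][:,:,::-1].copy(),cv2.getPerspectiveTransform(src,np.float32([[0,0],[N,0],[N,N],[0,N]])),(N,N),flags=cv2.INTER_CUBIC)
def go(xy,z,yaw,rpy=None):
    "shift(mm, tool axes)+rotvec from the current pose to tool-down with jaw axis (y) at yaw (mod pi)"
    s=read_state();R=Ro.from_rotvec(s['tcp_rot']);best=None
    for k in(-1,0,1,2):
        a=yaw+k*np.pi; y=[np.cos(a),np.sin(a),0];zz=[0,0,-1];T=Ro.from_matrix(np.array([np.cross(y,zz),y,zz]).T)
        r=(R.inv()*T).as_rotvec()
        if best is None or np.linalg.norm(r)<np.linalg.norm(best): best=r
    d=R.inv().apply(np.array([*xy,z])-s['tcp_pos'])*1000
    print('t',round(s['t'],2),'tcp',s['tcp_pos'].round(4),'move mm',d.round(1),'rot',best.round(3),'w',round(s['gripper_width'],4),'q6',round(s['joint_positions'][5],2))
E
python3 - <<'E'
from h import *
c=cam('top')
P=dict(large=(233,219),small=(409,224),long=(321,289),round=(309,209),bL=(232,309),bS=(146,265),bG=(414,308),bR=(488,270),cap=(270,254),tr=(365,254),pu1=(330,182),pu2=(274,217),pu3=(348,212),gr=(310,246))
Z=dict(large=.034,small=.03,long=.03,round=.032,bL=.012,bS=.012,bG=.012,bR=.012,cap=.044,tr=.034)
for k,v in P.items(): print(k,back(c,v,Z.get(k,.032)).round(4))
t=[]
for k in ['large','small','long','round','bL','bS','bG','bR']:
    z=Z[k];im=rectify(c,back(c,P[k],z),z,.07,1.4);cv2.putText(im,k,(3,14),0,.5,(0,255,255),1);t.append(im)
cv2.imwrite('pics/m.png',np.vstack([np.hstack(t[:4]),np.hstack(t[4:])]))
E
```

```text
large [0.6403 0.2097]
small [ 0.6249 -0.2349]
long [ 0.4622 -0.0111]
round [0.6651 0.0175]
bL [0.4151 0.2118]
bS [0.5275 0.4317]
bG [ 0.4146 -0.2433]
bR [ 0.5088 -0.4332]
cap [0.5489 0.1149]
tr [ 0.5486 -0.1218]
pu1 [ 0.7353 -0.0365]
pu2 [0.6451 0.1062]
pu3 [ 0.6566 -0.0812]
gr [0.5701 0.0155]
```

View pics/m.png

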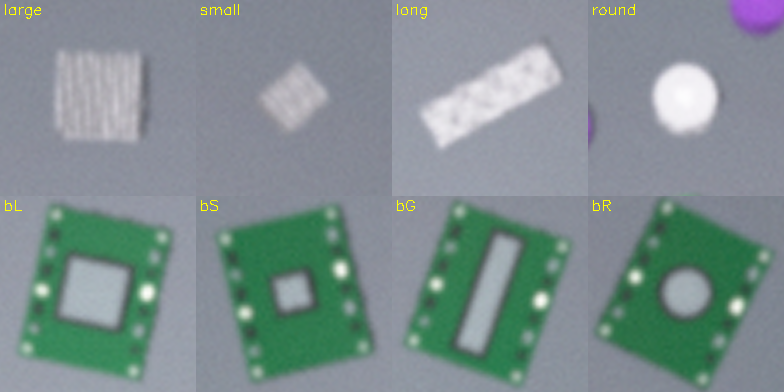

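The crop confirms the silver disc stack as sink_round, and each chip's shape identifies its board. I'll fit the boards and sinks numerically and plan the first move.

```bash
cat >> h.py <<'E'
def fit(c,xy,z,kind,mm=3.,half=.08):
    "centre, long-side angle (world rad), size mm of the blob nearest xy seen in plane z"
    im=rectify(c,xy,z,half,mm);h=cv2.cvtColor(im,cv2.COLOR_BGR2HSV).astype(int)
    if kind=='board': m=(h[...,1]>110)&(h[...,0]>45)&(h[...,0]<90)
    else: m=(h[...,1]<60)&(h[...,2]>kind)
    m=cv2.morphologyEx(m.astype(np.uint8)*255,cv2.MORPH_CLOSE,np.ones((9,9)));m=cv2.morphologyEx(m,cv2.MORPH_OPEN,np.ones((9,9)))
    cs=[k for k in cv2.findContours(m,cv2.RETR_EXTERNAL,2)[0] if cv2.contourArea(k)>300*mm*mm];N=im.shape[0]
    k=min(cs,key=lambda k:np.linalg.norm(np.mean(cv2.minAreaRect(k)[:1],0)-N/2))
    r=cv2.minAreaRect(k);b=cv2.boxPoints(r)
    w=np.array([[xy[0]+half-v/mm/1000,xy[1]+half-u/mm/1000] for u,v in b])
    e=[w[1]-w[0],w[2]-w[1]];L=max(e,key=np.linalg.norm);ce=w.mean(0)
    cv2.polylines(im,[b.astype(int)],1,(0,0,255),1)
    return ce,np.arctan(L[1]/L[0]) if L[0] else np.pi/2,sorted(np.linalg.norm(e,axis=1)*1000),im
E
python3 - <<'E'
from h import *
c=cam('top')
for k,p in dict(bL=(.4151,.2118),bS=(.5275,.4317),bG=(.4146,-.2433),bR=(.5088,-.4332)).items():
    r=fit(c,p,.008,'board');print(k,r[0].round(4),round(r[1],3),np.round(r[2],1))
    im=r[3]
go((.57,.21),.25,1.57)
E
```

```text
bL [0.4165 0.2144] -0.212 [ 85.5 105.7]
bS [0.529  0.4323] 0.24 [ 86.8 106.3]
bG [ 0.4153 -0.242 ] -0.337 [ 86.2 106.3]
bR [ 0.51   -0.4329] -0.467 [ 87.  106.7]
t 0.7 tcp [0.2444 0.5752 0.2336] move mm [-442.5 -208.8  -16.4] rot [ 0.     0.    -0.401] w 0.0869 q6 -0.13
```

Emit:
{"method": "apply_moves", "body": {"plan": [[100,-45,-21,-2,0,0,-0.05],[100,-90,-42,-4,0,0,-0.1],[100,-135,-63,-5,0,0,-0.15],[100,-180,-84,-7,0,0,-0.2],[100,-225,-105,-9,0,0,-0.25],[100,-270,-126,-11,0,0,-0.3],[100,-315,-147,-12,0,0,-0.35],[100,-360,-168,-14,0,0,-0.4],[100,-405,-190,-16,0,0,-0.4],[100,-442,-209,-16,0,0,-0.4],[100,-442,-209,-16,0,0,-0.4]]}}

```text
t: 1.8
tcp_pos: [0.5725, 0.2055, 0.2495]
tcp_rot: [0.012, 3.14, -0.003]
wrist_force: [-0.4, 0.9, 0.3]
gripper_width: 0.0871
```

```bash
python3 - <<'E'
from h import *
s=read_state();print(s['t'],s['tcp_pos'],s['tcp_rot'])
c=cam('wrist');print(c['fx'],-c['R'].T@c['tvec'],c['R'][2],proj(c,s['tcp_pos']))
cv2.imwrite('pics/w1.png',c['image'][:,:,::-1])
E
```

```text
1.8 [0.57249161 0.2054555  0.2495217 ] [ 1.16659105e-02  3.14009531e+00 -2.50637639e-03]
380.1904714842509 [0.49147928 0.20673747 0.40074136] [ 0.29418789 -0.00319872 -0.95574225] [314.49238332 313.56926392]
```

View pics/w1.png

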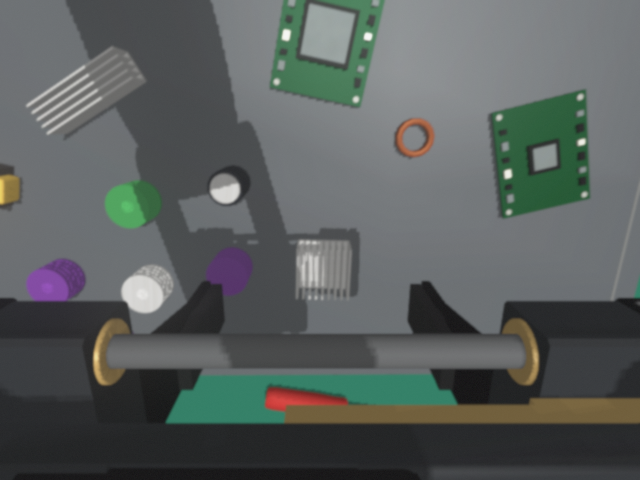

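The wrist view shows the large sink at (325,268), with a purple look-alike at (229,271), the round sink at (147,288), and the boards at the top. I'll fit silhouettes of the known shapes to get sink poses.

```bash
cat >> h.py <<'E'
from scipy.optimize import minimize
DIM=dict(large=(56,56,34),small=(34,34,30),long=(100,30,30),round=(44,44,32))
def solid(name,x,y,a,z0=0):
    l,w,h=np.array(DIM[name])/1000
    if name=='round': t=np.linspace(0,2*np.pi,40);q=np.c_[np.cos(t),np.sin(t)]*l/2
    else: q=np.array([[l,w],[l,-w],[-l,-w],[-l,w]])/2
    q=q@np.array([[np.cos(a),np.sin(a)],[-np.sin(a),np.cos(a)]])+[x,y]
    return np.array([[*p,zz] for zz in(z0,z0+h) for p in q])
def sil(c,name,p,sc,o,N,z0=0):
    u=np.array([proj(c,q) for q in solid(name,*p,z0)]);m=np.zeros((N,N),np.uint8)
    cv2.fillConvexPoly(m,cv2.convexHull(np.int32((u-o)*sc*16)),1,shift=4);return m
def fitsink(c,name,p,thr,z0=0,sc=4,N=480,free=True):
    o=proj(c,[p[0],p[1],z0+.015])-N/sc/2
    g=cv2.warpAffine(c['image'][:,:,::-1].copy(),np.float32([[sc,0,-o[0]*sc],[0,sc,-o[1]*sc]]),(N,N),flags=cv2.INTER_LINEAR)
    h=cv2.cvtColor(g,cv2.COLOR_BGR2HSV).astype(int)
    m=((h[...,2]>thr)&(h[...,1]<70)).astype(np.uint8)
    m=cv2.morphologyEx(m,cv2.MORPH_CLOSE,np.ones((13,13)));m=cv2.morphologyEx(m,cv2.MORPH_OPEN,np.ones((7,7)))
    n,l,st,ce=cv2.connectedComponentsWithStats(m)
    ks=[k for k in range(1,n) if st[k,4]>300];k=min(ks,key=lambda k:np.linalg.norm(ce[k]-N/2))
    m=(l==k).astype(np.uint8);hu=cv2.convexHull(cv2.findContours(m,0,2)[0][0]);M=np.zeros_like(m);cv2.fillConvexPoly(M,hu,1)
    def cost(q):
        s=sil(c,name,(q[0]/1000,q[1]/1000,q[2]),sc,o,N,z0);return 1-(s&M).sum()/(s|M).sum()
    best=None
    for a in ([p[2]] if name=='round' else p[2]+np.linspace(-.4,.4,5)):
        r=minimize(cost,[p[0]*1e3,p[1]*1e3,a],method='Nelder-Mead',options=dict(initial_simplex=np.array([[p[0]*1e3,p[1]*1e3,a]]*4)+np.array([[0,0,0],[8,0,0],[0,8,0],[0,0,.3]]),xatol=.02,fatol=1e-5))
        if best is None or r.fun<best.fun: best=r
    q=best.x;S=sil(c,name,(q[0]/1e3,q[1]/1e3,q[2]),sc,o,N,z0)
    cv2.drawContours(g,cv2.findContours(S,0,2)[0],-1,(0,0,255),1);cv2.drawContours(g,[hu],-1,(255,255,0),1)
    return np.array([q[0]/1e3,q[1]/1e3,q[2]]),best.fun,g
E
python3 - <<'E'
from h import *
c=cam('wrist');g=c['image'].max(2)
print(back(c,(325,245),.034),g[240:300:6,280:370:6])
t=[]
for n,p,thr in [('large',(.64,.2097,0.05),95),('round',(.665,.0175,0),110),('long',(.4622,-.0111,-1.0),110)]:
    try:
        r=fitsink(c,n,p,thr);print(n,r[0].round(4),round(r[1],3));t.append(r[2])
    except Exception as e: print(n,e)
c=cam('top')
for n,p,thr in [('large',(.64,.2097,0.05),150),('small',(.625,-.235,.6),150),('round',(.665,.0175,0),170),('long',(.4622,-.0111,-1.0),170)]:
        r=fitsink(c,n,p,thr,sc=6,N=300);print('top',n,r[0].round(4),round(r[1],3))
cv2.imwrite('pics/f1.png',cv2.resize(np.hstack(t),None,fx=.55,fy=.55,interpolation=3))
E
```

```text
[0.60856385 0.21750506] [[ 79  81  96 103  96  90  86  84  82  83  82  79  80  89 120]
 [ 79  78  81 139 138 141 142 132 130 126 124 110  79  90 119]
 [ 78  79  83 138 150 141 154 137 132 127 123 116  80  95 119]
 [ 79  79  86 144 182 164 160 173 137 134 129 121  79  96 119]
 [ 78  78  86 151 144 169 155 166 137 135 131 123  80  99 118]
 [ 79  77  86 155 141 170 154 163 138 136 133 125  80  99 118]
 [ 78  78  87 147 145 177 156 159 138 137 135 125  78 102 117]
 [ 78  78  88 139 142 159 159 154 139 138 137 122  78 103 116]
 [ 77  78  89 130 133 134 137 138 137 137 136 117  78 108 117]
 [ 78  77  91  86 106 113 108 101 106  96 103 111  77 113 116]]
large [0.6155 0.2296 0.9073] 0.68
round [ 0.622  -0.0085  1.4699] 0.742
long [ 0.4641 -0.041  -0.1983] 0.526
top large [ 0.7256  0.2049 -0.799 ] 0.462
top small [ 0.6643 -0.279  -0.0017] 0.904
top round [0.669  0.0186 0.0265] 0.227
top long [ 0.4785 -0.0221 -1.0356] 0.711
```

View pics/f1.png

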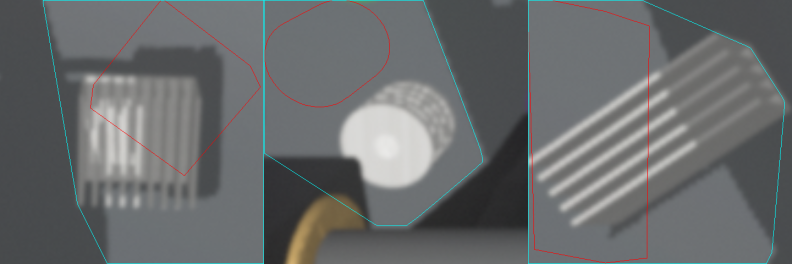

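```bash
python3 - <<'E'
from h import *
c=cam('wrist');im=c['image']
for n,u,v in [('matlit',400,250),('matlit2',180,310),('shadow',275,260),('large',345,270),('largeside',325,243),('long',90,75),('longside',60,125),('round',145,295),('roundside',160,272)]: print(n,im[v,u], im[v-3:v+3,u-3:u+3].reshape(-1,3).mean(0).round())
c=cam('top');im=c['image']
for n,u,v in [('mat',250,250),('mat',420,215),('large',233,219),('small',409,224),('long',321,289)]:print(n,im[v-2:v+3,u-2:u+3].reshape(-1,3).mean(0).round(),im[v-2:v+3,u-2:u+3].reshape(-1,3).std(0).round())
E
```

```text
matlit [113 117 119] [114. 117. 120.]
matlit2 [47 47 47] [65. 66. 67.]
shadow [74 76 78] [74. 76. 78.]
large [ 99 100 100] [104. 104. 104.]
largeside [93 94 94] [93. 94. 95.]
long [121 120 119] [122. 122. 121.]
longside [185 184 181] [158. 157. 156.]
round [216 216 214] [215. 215. 213.]
roundside [121 122 123] [127. 129. 130.]
mat [146. 148. 160.] [ 9.  9. 10.]
mat [141. 146. 158.] [2. 2. 2.]
large [55. 47. 50.] [5. 4. 4.]
small [198. 195. 202.] [3. 3. 3.]
long [231. 229. 234.] [5. 6. 5.]
```

```bash
python3 - <<'E'
s=open('h.py').read()
s=s.replace("m=((h[...,2]>thr)&(h[...,1]<70)).astype(np.uint8)","f=cv2.GaussianBlur(g,(0,0),sc*.6).astype(float);m=((f[...,2]/f[...,0]>thr)&(f[...,1]/f[...,0]>thr+.01)&(h[...,2]>85)&(h[...,1]<70)).astype(np.uint8)")
open('h.py','w').write(s)
E
python3 - <<'E'
from h import *
c=cam('wrist')
t=[]
for n,p,thr in [('large',(.64,.2097,0.05),.968),('round',(.665,.0175,0),.968),('long',(.4622,-.0111,-1.0),.968)]:
    try:
        r=fitsink(c,n,p,thr);print(n,r[0].round(4),round(r[1],3));t.append(r[2])
    except Exception as e: print(n,e)
c=cam('top')
for n,p,thr in [('small',(.625,-.235,.6),.935),('round',(.665,.0175,0),.935),('long',(.4622,-.0111,-1.0),.935)]:
        r=fitsink(c,n,p,thr,sc=6,N=300);print('top',n,r[0].round(4),round(r[1],3));t.append(cv2.resize(r[2],(480,480)))
cv2.imwrite('pics/f2.png',cv2.resize(np.vstack([np.hstack(t[:3]),np.hstack(t[3:])]),None,fx=.55,fy=.55,interpolation=3))
E
```

```text
large [ 0.6431  0.2121 -0.0206] 0.058
round [0.6648 0.0197 0.069 ] 0.076
long [ 0.4634 -0.0107 -1.0472] 0.077
top small [ 0.6267 -0.2354  0.6693] 0.08
top round [0.6683 0.0183 0.0176] 0.108
top long [ 0.4651 -0.0124 -1.0692] 0.136
```

View pics/f2.png

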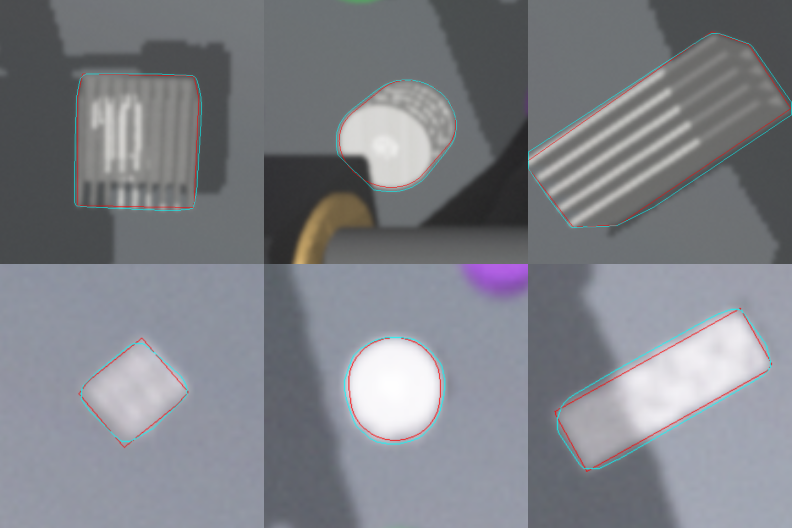

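Six pictures viewed so far, and the silhouettes fit tightly. Next I'll take second estimates of the visible boards and plan the large sink grasp.

```bash
python3 - <<'E'
from h import *
c=cam('wrist')
for k,p in dict(bL=(.4151,.2118),bS=(.5275,.4317)).items():
    r=fit(c,p,.008,'board');print(k,r[0].round(4),round(r[1],3),np.round(r[2],1))
go((.643,.212),.08,1.551);go((.643,.212),.015,1.551)
E
```

```text
Traceback (most recent call last):
  File "h.py", line 33, in fit
    k=min(cs,key=lambda k:np.linalg.norm(np.mean(cv2.minAreaRect(k)[:1],0)-N/2))
ValueError: min() iterable argument is empty
```

```bash
sed -i 's/h\[...,1\]>110)&(h\[...,0\]>45)/h[...,1]>90)\&(h[...,0]>40)/' h.py; python3 - <<'E'
from h import *
c=cam('wrist')
h=cv2.cvtColor(c['image'][:,:,::-1].copy(),cv2.COLOR_BGR2HSV);print(h[190,545],h[85,300])
try:
  r=fit(c,(.5275,.4317),.008,'board');print('bS',r[0].round(4),round(r[1],3),np.round(r[2],1))
except Exception as e: print(e)
go((.643,.212),.08,1.551);go((.643,.212),.015,1.551)
E
```

```text
[ 69 141  92] [ 70 106 120]
bS [0.5272 0.4342] 0.235 [ 89.9 108.7]
t 2.25 tcp [0.5689 0.2111 0.2497] move mm [-74.1   0.9 169.7] rot [0.   0.   0.02] w 0.0868 q6 -1.35
t 2.25 tcp [0.5689 0.2111 0.2497] move mm [-74.1   0.9 234.7] rot [0.   0.   0.02] w 0.0868 q6 -1.35
```

Emit:
{"method": "apply_moves", "body": {"plan": [[100,-25,0,40,0,0,0.02],[100,-50,1,80,0,0,0.02],[100,-74,1,120,0,0,0.02],[100,-74,1,165,0,0,0.02],[100,-74,1,205,0,0,0.02],[100,-74,1,225,0,0,0.02],[100,-74,1,235,0,0,0.02],[100,-74,1,235,0,0,0.02],[0,-74,1,235,0,0,0.02],[0,-74,1,235,0,0,0.02],[0,-74,1,235,0,0,0.02],[0,-74,1,235,0,0,0.02]]}}

```text
t: 3.45
tcp_pos: [0.644, 0.211, 0.0153]
tcp_rot: [0.034, 3.14, 0.0]
wrist_force: [0.2, -0.8, -0.1]
gripper_width: 0.0628
```

```bash
python3 - <<'E'
from h import *
print(read_state()['wrist_force'])
go((.643,.212),.10,1.551);go((.416,.2145),.10,1.57-.212);go((.416,.2145),.028,1.57-.212)
E
```

```text
[ 0.17484469 -0.80400506 -0.12158326]
t 3.45 tcp [0.644  0.211  0.0153] move mm [  0.9   1.  -84.7] rot [ 0.     0.001 -0.002] w 0.0628 q6 -1.35
t 3.45 tcp [0.644  0.211  0.0153] move mm [227.9  -1.4 -85. ] rot [0.    0.001 0.191] w 0.0628 q6 -1.35
t 3.45 tcp [0.644  0.211  0.0153] move mm [228.   -1.5 -13. ] rot [0.    0.001 0.191] w 0.0628 q6 -1.35
```

Emit:
{"method": "apply_moves", "body": {"plan": [[0,0,0,0,0,0,0],[0,0,0,0,0,0,0],[0,0,0,0,0,0,0],[0,0,0,-30,0,0,0],[0,0,0,-70,0,0,0.03],[0,30,0,-85,0,0,0.07],[0,70,0,-85,0,0,0.11],[0,110,-1,-85,0,0,0.15],[0,155,-1,-85,0,0,0.19],[0,200,-1,-85,0,0,0.19],[0,225,-1,-85,0,0,0.19],[0,228,-1,-85,0,0,0.19]]}}

```text
t: 4.65
tcp_pos: [0.4119, 0.2147, 0.0985]
tcp_rot: [-0.329, -3.121, 0.002]
wrist_force: [0.8, 0.1, -1.3]
gripper_width: 0.0557
```

```bash
python3 - <<'E'
from h import *
c=cam('wrist');cv2.imwrite('pics/w2.png',c['image'][:,:,::-1])
r=fit(c,(.416,.2145),.008,'board');print('bL',r[0].round(4),round(r[1],3),np.round(r[2],1))
s=read_state();print(s['gripper_width'],s['wrist_force'])
try:
  t=s['tcp_pos'];r=fitsink(c,'large',(t[0],t[1],-.21),.968,z0=t[2]-.015);print(r[0],r[1])
except Exception as e: print(e)
go((.416,.2145),.028,1.57-.212)
E
```

```text
bL [0.3849 0.223 ] 1.352 [47.7 89.2]
0.055829004120240965 [-0.25361921  1.82391421 -1.57515808]
[0.40614088 0.22374512 0.4195502 ] 0.00849909416940886
t 4.7 tcp [0.4137 0.2149 0.0992] move mm [-2.3  0.2 71.2] rot [-0.    -0.001  0.002] w 0.0558 q6 -1.05
```

View pics/w2.png

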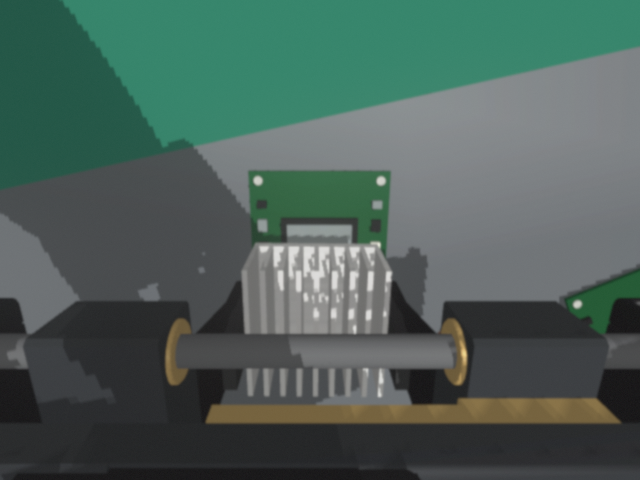

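The large sink is held squarely, and the board's near edge corners are at (248,170) and (390,170). I'll check the board centre from that edge.

```bash
python3 - <<'E'
from h import *
c=cam('wrist')
a=back(c,(248.5,170),.008);b=back(c,(390,170),.008);d=b-a;print(a,b,np.linalg.norm(d));n=np.array([-d[1],d[0]])/np.linalg.norm(d);n*=np.sign(n[0]);print('centre',(a+b)/2+n*.055,np.arctan(n[1]/n[0]))
go((.4155,.2145),.028,1.57-.212)
E
```

```text
[0.3536953  0.18482422] [0.37241971 0.27226885] 0.08942688180484706
centre [0.41683837 0.21703051] -0.21094322263488174
t 4.75 tcp [0.4154 0.215  0.0997] move mm [-0.1 -0.5 71.7] rot [0.    0.001 0.002] w 0.0557 q6 -1.05
```

Emit:
{"method": "apply_moves", "body": {"plan": [[0,-1,1,30,0,0,0],[0,-1,1,55,0,0,0],[0,-1,1,65,0,0,0],[0,-1,1,70,0,0,0],[0,-1,1,72,0,0,0],[0,-1,1,72,0,0,0],[0,-1,1,72,0,0,0],[100,-1,1,72,0,0,0],[100,-1,1,72,0,0,0],[100,-1,1,72,0,0,0],[100,-1,1,72,0,0,0],[100,-1,1,72,0,0,0]]}}

```text
t: 5.95
tcp_pos: [0.4167, 0.2156, 0.0276]
tcp_rot: [0.332, 3.124, 0.0]
wrist_force: [-0.0, 0.2, 0.5]
gripper_width: 0.0845
```

```bash
python3 - <<'E'
from h import *
go((.4165,.2155),.15,1.358); go((.42,-.01),.25,1.57-.5)
print(read_state()['tcp_rot'])
E
```

```text
t 5.95 tcp [0.4167 0.2156 0.0276] move mm [   0.2   -0.2 -122.4] rot [0.    0.    0.001] w 0.0845 q6 -1.05
t 5.95 tcp [0.4167 0.2156 0.0276] move mm [ -50.6 -219.9 -222.4] rot [0.    0.    0.289] w 0.0845 q6 -1.05
[3.31970884e-01 3.12384584e+00 1.28955459e-04]
```

Emit:
{"method": "apply_moves", "body": {"plan": [[100,0,0,-35,0,0,0],[100,0,0,-80,0,0,0.05],[100,-5,-25,-120,0,0,0.15],[100,-15,-65,-140,0,0,0.29],[100,-25,-105,-160,0,0,0.43],[100,-35,-145,-180,0,0,0.57],[100,-45,-185,-190,0,0,0.71],[100,-60,-210,-200,0,0,0.8],[100,-80,-228,-200,0,0,0.84],[100,-90,-229,-200,0,0,0.84],[100,-93,-230,-200,0,0,0.84],[100,-93,-230,-200,0,0,0.84]]}}

```text
t: 7.15
tcp_pos: [0.459, -0.0281, 0.2269]
tcp_rot: [-1.575, -2.717, 0.0]
wrist_force: [-0.1, 0.4, -0.4]
gripper_width: 0.087
```

```bash
python3 - <<'E'
from h import *
c=cam('wrist')
t=[]
for n,p,z0 in [('long',(.4635,-.011,-1.05),0),('round',(.6655,.019,0),0),('large',(.4165,.2155,-.21),.012),('small',(.6265,-.235,.67),0)]:
    try:
        r=fitsink(c,n,p,.968,z0=z0);print(n,r[0].round(4),round(r[1],3));t.append(r[2])
    except Exception as e: print(n,e)
r=fit(c,(.4146,-.2433),.008,'board');print('bG',r[0].round(4),round(r[1],3),np.round(r[2],1))
t.append(r[3])
cv2.imwrite('pics/f3.png',np.hstack([cv2.resize(i,(266,266)) for i in t[-3:]]))
cv2.imwrite('pics/w3.png',c['image'][:,:,::-1])
go((.4635,-.011),.015,.52)
E
```

```text
long [ 0.4631 -0.0098 -1.0527] 0.123
round [ 0.6655  0.0203 -0.0888] 0.073
large min() iterable argument is empty
small [ 0.6226 -0.1858 -0.2164] 0.93
bG [ 0.4517 -0.2654] 1.231 [19.6 65.8]
t 7.2 tcp [ 0.4587 -0.0278  0.2269] move mm [ 11.9  12.7 211.9] rot [-0.001 -0.001  0.001] w 0.087 q6 -0.75h.py:54: RuntimeWarning: invalid value encountered in divide
  f=cv2.GaussianBlur(g,(0,0),sc*.6).astype(float);m=((f[...,2]/f[...,0]>thr)&(f[...,1]/f[...,0]>thr+.01)&(h[...,2]>85)&(h[...,1]<70)).astype(np.uint8)
```

View pics/w3.png

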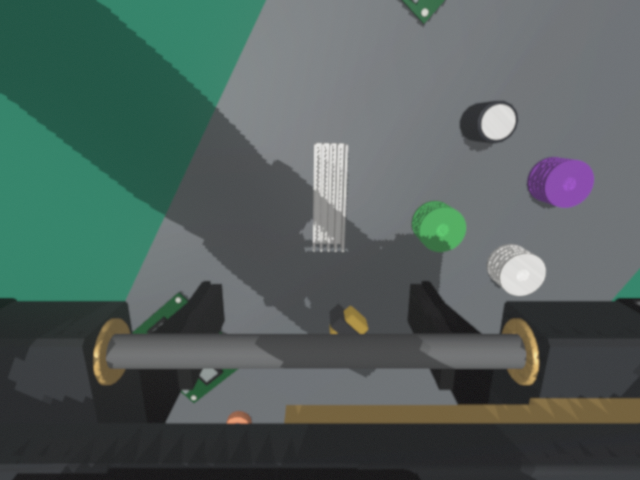

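The jaws line up across the long sink at (330,198). The green look-alike at (439,226) is clear of the fingers.

Emit:
{"method": "apply_moves", "body": {"plan": [[100,12,12,45,0,0,0],[100,12,12,90,0,0,0],[100,12,12,135,0,0,0],[100,12,12,175,0,0,0],[100,12,12,200,0,0,0],[100,12,12,212,0,0,0],[100,12,12,212,0,0,0],[0,12,12,212,0,0,0],[0,12,12,212,0,0,0],[0,12,12,212,0,0,0],[0,12,12,212,0,0,0],[0,12,12,212,0,0,0]]}}

```text
t: 8.4
tcp_pos: [0.4642, -0.0126, 0.0161]
tcp_rot: [1.577, 2.716, 0.001]
wrist_force: [-0.9, 0.1, 0.7]
gripper_width: 0.0549
```

Emit:
{"method": "apply_moves", "body": {"plan": [[0,0,0,0,0,0,0],[0,0,0,0,0,0,0],[0,0,0,0,0,0,0],[0,0,0,0,0,0,0],[0,0,0,-30,0,0,0],[0,0,0,-75,0,0,0],[0,0,0,-105,0,0,0],[0,0,0,-105,0,0,0]]}}

```text
t: 9.2
tcp_pos: [0.4673, -0.0131, 0.1253]
tcp_rot: [1.573, 2.71, 0.005]
wrist_force: [-0.2, 0.6, -0.5]
gripper_width: 0.03
```

```bash
python3 - <<'E'
from h import *
c=cam('top')
for k,p in dict(bG=(.4146,-.2433),bR=(.5088,-.4332)).items():
    r=fit(c,p,.008,'board');print(k,r[0].round(4),round(r[1],3),np.round(r[2],1))
go((.4155,-.2415),.12,1.57-.337);go((.4155,-.2415),.028,1.57-.337)
E
```

```text
bG [ 0.4152 -0.2421] -0.341 [ 87.9 108. ]
bR [ 0.51   -0.4327] -0.464 [ 88.7 108.2]
t 9.25 tcp [ 0.4656 -0.0128  0.1227] move mm [-173.7 -157.     2.7] rot [ 0.002  0.005 -0.714] w 0.0299 q6 -0.72
t 9.25 tcp [ 0.4656 -0.0128  0.1227] move mm [-173.4 -157.3   94.7] rot [ 0.002  0.005 -0.714] w 0.0299 q6 -0.72
```

Emit:
{"method": "apply_moves", "body": {"plan": [[0,-30,-26,0,0,0,-0.1],[0,-65,-57,0,0,0,-0.22],[0,-98,-87,0,0,0,-0.35],[0,-132,-117,0,0,0,-0.48],[0,-160,-142,0,0,0,-0.6],[0,-173,-153,2,0,0,-0.7],[0,-176,-156,2,0,0,-0.714],[0,-176,-156,2,0,0,-0.714],[0,-176,-156,2,0,0,-0.714]]}}

```text
t: 10.15
tcp_pos: [0.4152, -0.2413, 0.1175]
tcp_rot: [-0.53, -3.095, -0.002]
wrist_force: [-0.0, 0.1, -0.4]
gripper_width: 0.0298
```

```bash
python3 - <<'E'
from h import *
c=cam('wrist');cv2.imwrite('pics/w4.png',c['image'][:,:,::-1])
go((.4177,-.2428),.028,1.57-.338);print(read_state()['gripper_width'])
E
```

```text
t 10.2 tcp [ 0.4155 -0.2412  0.1178] move mm [-2.7 -0.8 89.8] rot [ 0.001 -0.001  0.001] w 0.0297 q6 -1.92
0.02967409595323452
```

View pics/w4.png

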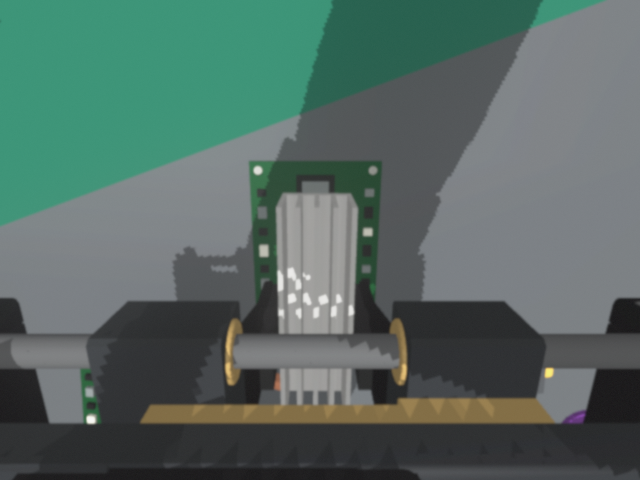

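The sink sits centrally over the chip: its near base edge is at row 194 (cols 283–351) and the board edge at row 162 (cols 250–381). Quick check of the offset.

```bash
python3 - <<'E'
from h import *
c=cam('wrist');z=read_state()['tcp_pos'][2]
u=np.array([.944,-.331]);v=np.array([.331,.944])
b=(back(c,(250,162),.008)+back(c,(381,162),.008))/2+u*.055
s=(back(c,(283,194),z-.015)+back(c,(351,194),z-.015))/2+u*.05
print(b,s,'tcp',read_state()['tcp_pos'],(b-s)@u,(b-s)@v)
E
```

```text
[ 0.41497789 -0.24046367] [ 0.41496173 -0.23988295] tcp [ 0.41565382 -0.24133434  0.11809584] 0.00020747228520471615 -0.0005428548112600825
```

Emit:
{"method": "apply_moves", "body": {"plan": [[0,-1,-1,40,0,0,0],[0,-1,-1,70,0,0,0],[0,-1,-1,82,0,0,0],[0,-1,-1,88,0,0,0],[0,-1,-1,90,0,0,0],[0,-1,-1,90,0,0,0],[0,-1,-1,90,0,0,0],[70,-1,-1,90,0,0,0],[70,-1,-1,90,0,0,0],[70,-1,-1,90,0,0,0],[70,-1,-1,90,0,0,0]]}}

```text
t: 11.35
tcp_pos: [0.4163, -0.2441, 0.0288]
tcp_rot: [0.528, 3.096, -0.0]
wrist_force: [0.3, -0.1, 0.1]
gripper_width: 0.0539
```

```bash
python3 - <<'E'
from h import *
go((.5665,-.235),.2,.669+1.57);go((.5665,-.235),.2,.669)
E
```

```text
t 11.35 tcp [ 0.4163 -0.2441  0.0288] move mm [-138.8   58.3 -171.2] rot [-0.     0.    -1.006] w 0.0539 q6 -1.93
t 11.35 tcp [ 0.4163 -0.2441  0.0288] move mm [-138.8   58.3 -171.2] rot [-0.     0.     0.564] w 0.0539 q6 -1.93
```

```bash
python3 - <<'E'
from h import *
go((.6267,-.2354),.2,.669)
E
```

```text
t 11.35 tcp [ 0.4163 -0.2441  0.0288] move mm [-195.7   77.9 -171.2] rot [-0.     0.     0.564] w 0.0539 q6 -1.93
```

Emit:
{"method": "apply_moves", "body": {"plan": [[70,0,0,0,0,0,0],[70,0,0,-30,0,0,0],[70,0,0,-75,0,0,0],[85,-20,8,-115,0,0,0.1],[100,-55,22,-145,0,0,0.2],[100,-95,38,-165,0,0,0.33],[100,-135,54,-171,0,0,0.46],[100,-170,68,-171,0,0,0.56],[100,-192,76,-171,0,0,0.564],[100,-196,78,-171,0,0,0.564],[100,-196,78,-171,0,0,0.564],[100,-196,78,-171,0,0,0.564]]}}

```text
t: 12.55
tcp_pos: [0.6258, -0.2353, 0.1991]
tcp_rot: [-1.368, -2.826, 0.0]
wrist_force: [-0.9, -0.2, 0.5]
gripper_width: 0.087
```

```bash
python3 - <<'E'
from h import *
c=cam('wrist');T=cam('top');t=[]
for cc,n,p,z0,th,sc,N in [(c,'small',(.6267,-.2354,.669),0,.968,4,480),(c,'long',(.4155,-.242,-.338),.012,.968,4,480),(T,'long',(.4155,-.242,-.338),.012,.935,6,300),(T,'large',(.4165,.2155,-.21),.012,.935,6,300)]:
    try:
        r=fitsink(cc,n,p,th,z0=z0,sc=sc,N=N);print(n,r[0].round(4),round(r[1],3));t.append(r[2])
    except Exception as e: print(n,e)
cv2.imwrite('pics/f4.png',np.hstack([cv2.resize(i,(266,266)) for i in t]))
go((.6267,-.2354),.015,.669)
E
```

```text
small [ 0.6251 -0.2339  0.6977] 0.105
long [ 0.4168 -0.2442 -0.3706] 0.114
long [ 0.4155 -0.242  -0.738 ] 1.0
large [ 0.4198  0.2155 -0.2499] 0.159
t 12.65 tcp [ 0.6258 -0.2355  0.1996] move mm [ -0.5   0.8 184.6] rot [-0.    -0.    -0.001] w 0.0871 q6 -1.15
```

View pics/f4.png

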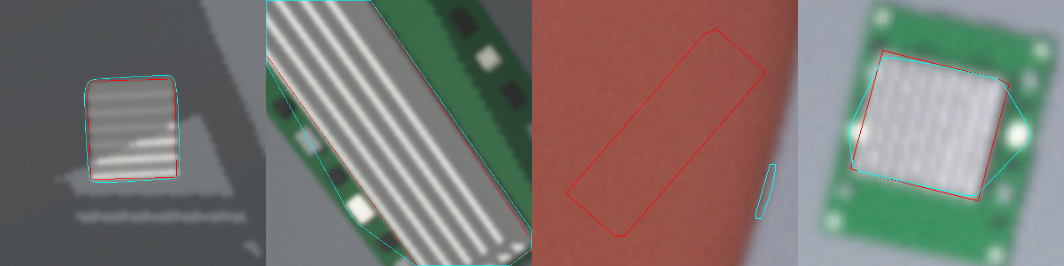

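The large sink is centred on its chip. Now I'll grasp the small sink.

Emit:
{"method": "apply_moves", "body": {"plan": [[100,1,1,45,0,0,-0.015],[100,1,1,90,0,0,-0.015],[100,1,1,135,0,0,-0.015],[100,1,1,165,0,0,-0.015],[70,1,1,180,0,0,-0.015],[50,1,1,185,0,0,-0.015],[50,1,1,185,0,0,-0.015],[0,1,1,185,0,0,-0.015],[0,1,1,185,0,0,-0.015],[0,1,1,185,0,0,-0.015],[0,1,1,185,0,0,-0.015],[0,1,1,185,0,0,-0.015]]}}

```text
t: 13.85
tcp_pos: [0.6275, -0.234, 0.0151]
tcp_rot: [1.347, 2.837, -0.0]
wrist_force: [-0.6, 1.1, 3.5]
gripper_width: 0.0338
```

Emit:
{"method": "apply_moves", "body": {"plan": [[0,0,0,0,0,0,0],[0,0,0,0,0,0,0],[0,0,0,0,0,0,0],[0,0,0,-30,0,0,0],[0,0,0,-75,0,0,0],[0,0,0,-105,0,0,0],[0,0,0,-105,0,0,0]]}}

```text
t: 14.55
tcp_pos: [0.6304, -0.2355, 0.1255]
tcp_rot: [1.343, 2.829, -0.0]
wrist_force: [1.0, 0.1, 0.2]
gripper_width: 0.0338
```

```bash
python3 - <<'E'
from h import *
print(read_state()['joint_positions'].round(2))
go((.528,.433),.12,.2375+1.57);go((.528,.433),.12,.2375)
E
```

```text
[-0.47  0.41  1.49  0.    1.22 -1.16]
t 14.55 tcp [ 0.6304 -0.2355  0.1255] move mm [582.8 343.1   1.7] rot [-1.000e-03  1.000e-02 -1.123e+00] w 0.0338 q6 -1.16
t 14.55 tcp [ 0.6304 -0.2355  0.1255] move mm [582.8 343.1   1.7] rot [0.006 0.008 0.447] w 0.0338 q6 -1.16
```

Emit:
{"method": "apply_moves", "body": {"plan": [[0,25,15,0,0,0,0.03],[0,60,35,0,0,0,0.07],[0,98,58,0,0,0,0.1],[0,137,81,0,0,0,0.13],[0,176,104,0,0,0,0.16],[0,215,127,0,0,0,0.19],[0,254,150,0,0,0,0.22],[0,293,172,0,0,0,0.25],[0,332,195,0,0,0,0.28],[0,371,218,0,0,0,0.31],[0,410,241,0,0,0,0.34],[0,449,264,0,0,0,0.38]]}}

```text
t: 15.75
tcp_pos: [0.5466, 0.2824, 0.1179]
tcp_rot: [-1.861, -2.53, 0.003]
wrist_force: [0.4, -0.0, -0.3]
gripper_width: 0.0335
```

```bash
python3 - <<'E'
from h import *
go((.529,.433),.12,.2375)
E
```

```text
t 15.75 tcp [0.5466 0.2824 0.1179] move mm [149.   28.   -2.2] rot [-0.002  0.     0.065] w 0.0335 q6 0.05
```

Emit:
{"method": "apply_moves", "body": {"plan": [[0,40,8,0,0,0,0.02],[0,80,15,0,0,0,0.04],[0,115,22,0,0,0,0.065],[0,130,26,0,0,0,0.065],[0,135,27,0,0,0,0.065],[0,135,27,0,0,0,0.065],[0,135,27,0,0,0,0.065]]}}

```text
t: 16.45
tcp_pos: [0.5336, 0.4163, 0.1189]
tcp_rot: [1.942, 2.469, -0.002]
wrist_force: [0.4, -0.5, -0.5]
gripper_width: 0.0338
```

```bash
python3 - <<'E'
from h import *
c=cam('wrist');cv2.imwrite('pics/w5.png',c['image'][:,:,::-1])
go((.528,.433),.028,.2375)
E
```

```text
t 16.5 tcp [0.5337 0.4162 0.1192] move mm [17.8 -1.6 91.1] rot [-0.001  0.001  0.   ] w 0.0337 q6 0.31
```

View pics/w5.png

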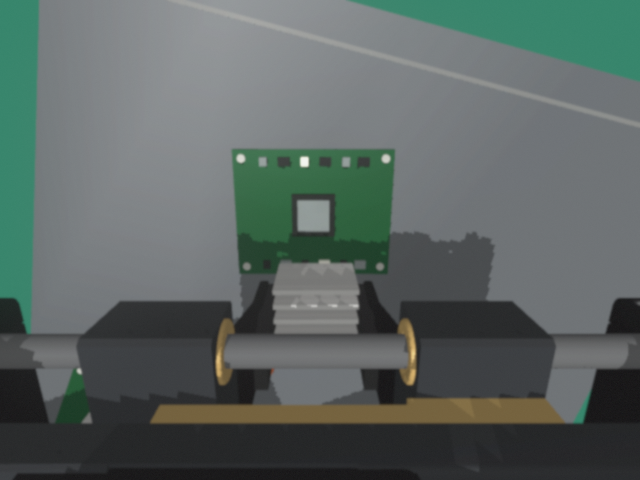

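The chip top is centred at (314,216), and the sink's front base edge is at about row 263 (cols 277–358).

```bash
python3 - <<'E'
from h import *
c=cam('wrist');print('chip',back(c,(314,216),.012)); r=fit(c,(.528,.433),.008,'board');print(r[0],r[1],r[2])
z=read_state()['tcp_pos'][2];u=np.array([-np.sin(.2375),np.cos(.2375)])
print('sink',(back(c,(277,263),z-.015)+back(c,(358,263),z-.015))/2-u*.017)
go((.528,.4335),.028,.2375)
E
```

```text
chip [0.5281434  0.43435827]
[0.52719873 0.43485793] 0.23602366 [np.float32(88.63703), np.float32(108.93585)]
sink [0.53418596 0.41809614]
t 16.55 tcp [0.5339 0.4163 0.1194] move mm [18.2 -1.6 91.4] rot [-0.  0. -0.] w 0.0338 q6 0.31
```

Emit:
{"method": "apply_moves", "body": {"plan": [[0,17,-2,20,0,0,0],[0,17,-2,50,0,0,0],[0,17,-2,75,0,0,0],[0,17,-2,86,0,0,0],[0,17,-2,91,0,0,0],[0,17,-2,91,0,0,0],[0,17,-2,91,0,0,0],[70,17,-2,91,0,0,0],[70,17,-2,91,0,0,0],[70,17,-2,91,0,0,0],[70,17,-2,91,0,0,0],[70,17,-2,91,0,0,0]]}}

```text
t: 17.75
tcp_pos: [0.5274, 0.434, 0.0286]
tcp_rot: [1.941, 2.47, 0.0]
wrist_force: [-0.7, 0.2, 0.0]
gripper_width: 0.0591
```

```bash
python3 - <<'E'
from h import *
go((.59,.1),.2,.8)
for a in np.arange(0,3.14,.1): # clearance of finger column for round pick
    N=[(.7353,-.0365),(.6451,.1062),(.6566,-.0812),(.5701,.0155)];p=np.array([.666,.0195]);d=np.array([np.cos(a),np.sin(a)]);e=np.array([-d[1],d[0]])
    m=9
    for q in N:
        v=np.array(q)-p
        for s in(-1,1): # finger box 27..47 along d, +-12 across
            w=np.array([abs(v@d*s-.041)-.014,abs(v@e)-.012]);m=min(m,np.hypot(*np.maximum(w,0))-.022)
    print(round(a,1),round(m*1000),end='; ')
E
```

```text
t 17.75 tcp [0.5274 0.434  0.0286] move mm [-339.3  -18.2 -171.4] rot [ 0.    -0.    -0.561] w 0.0591 q6 0.33
0.0 19; 0.1 19; 0.2 18; 0.3 18; 0.4 19; 0.5 22; 0.6 25; 0.7 29; 0.8 34; 0.9 30; 1.0 27; 1.1 24; 1.2 21; 1.3 17; 1.4 14; 1.5 12; 1.6 11; 1.7 12; 1.8 12; 1.9 12; 2.0 11; 2.1 11; 2.2 11; 2.3 11; 2.4 12; 2.5 12; 2.6 11; 2.7 11; 2.8 12; 2.9 14; 3.0 18; 3.1 19;
```

```bash
python3 - <<'E'
from h import *
go((.666,.0195),.2,.8)
E
```

```text
t 17.75 tcp [0.5274 0.434  0.0286] move mm [-435.5   36.5 -171.4] rot [ 0.    -0.    -0.561] w 0.0591 q6 0.33
```

Emit:
{"method": "apply_moves", "body": {"plan": [[70,0,0,0,0,0,0],[70,0,0,-35,0,0,0],[70,0,0,-80,0,0,0],[70,-25,2,-120,0,0,-0.05],[70,-65,5,-145,0,0,-0.12],[70,-110,9,-165,0,0,-0.2],[70,-158,13,-171,0,0,-0.28],[70,-206,17,-171,0,0,-0.36],[70,-254,21,-171,0,0,-0.44],[70,-302,25,-171,0,0,-0.52],[70,-350,29,-171,0,0,-0.561],[70,-395,33,-171,0,0,-0.561]]}}

```text
t: 18.95
tcp_pos: [0.6534, 0.0558, 0.1997]
tcp_rot: [1.18, 2.911, 0.0]
wrist_force: [0.2, 0.8, -0.2]
gripper_width: 0.0608
```

Emit:
{"method": "apply_moves", "body": {"plan": [[70,-15,25,0,0,0,0],[70,-18,30,0,0,0,0],[70,-18,30,0,0,0,0]]}}

```text
t: 19.25
tcp_pos: [0.6869, 0.0672, 0.199]
tcp_rot: [-1.18, -2.91, 0.0]
wrist_force: [-0.0, 0.5, 0.1]
gripper_width: 0.061
```

```bash
python3 - <<'E'
from h import *
c=cam('wrist')
r=fitsink(c,'round',(.666,.0195,0),.968);print(r[0].round(4),round(r[1],3))
cv2.imwrite('pics/w6.png',np.hstack([c['image'][:,:,::-1][:,100:],cv2.resize(r[2],(250,480))]))
go((.666,.0195),.016,.8)
T=cam('top')
for n,p,z0 in [('small',(.528,.4335,.2375),.012),('long',(.4155,-.242,-.338),.012)]:
    try:
        r=fitsink(T,n,p,.935,z0=z0,sc=6,N=150 if n=='small' else 300);print(n,r[0].round(4),round(r[1],3))
    except Exception as e: print(n,e)
E
```

```text
[0.6638 0.0197 0.0422] 0.095
t 19.3 tcp [0.6863 0.0677 0.199 ] move mm [-19.1 -48.5 183. ] rot [-0.001 -0.001  0.001] w 0.0611 q6 -0.82
small [0.5297 0.4343 0.0462] 0.14
long [ 0.4184 -0.2454 -0.3515] 0.038
```

View pics/w6.png

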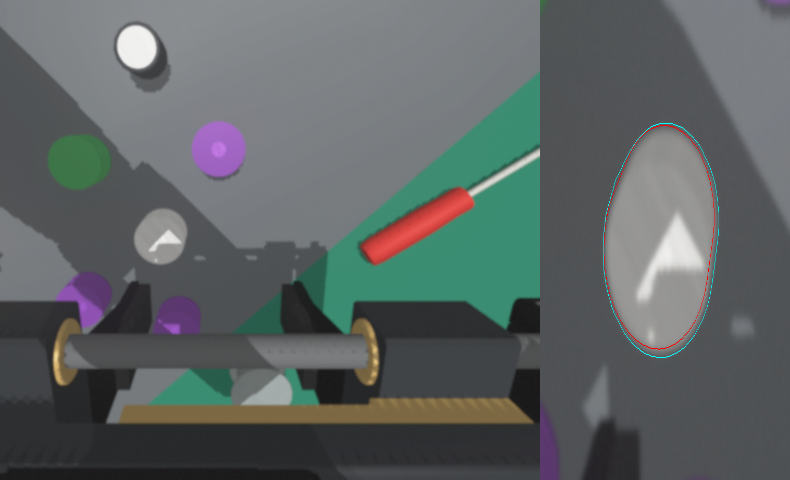

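Emit:
{"method": "apply_moves", "body": {"plan": [[70,-10,-25,0,0,0,0],[70,-18,-49,20,0,0,0],[70,-18,-49,60,0,0,0],[70,-18,-49,105,0,0,0],[70,-18,-49,145,0,0,0],[70,-18,-49,170,0,0,0],[70,-18,-49,180,0,0,0],[70,-18,-49,184,0,0,0],[70,-18,-49,184,0,0,0],[0,-18,-49,184,0,0,0],[0,-18,-49,184,0,0,0],[0,-18,-49,184,0,0,0]]}}

```text
t: 20.55
tcp_pos: [0.6665, 0.0191, 0.017]
tcp_rot: [1.18, 2.909, 0.001]
wrist_force: [-0.6, -1.0, -0.7]
gripper_width: 0.0445
```

Emit:
{"method": "apply_moves", "body": {"plan": [[0,0,0,0,0,0,0],[0,0,0,0,0,0,0],[0,0,0,0,0,0,0],[0,0,0,-30,0,0,0],[0,0,0,-75,0,0,0],[0,0,0,-105,0,0,0],[0,0,0,-105,0,0,0]]}}

```text
t: 21.25
tcp_pos: [0.6694, 0.0189, 0.127]
tcp_rot: [1.177, 2.902, 0.005]
wrist_force: [0.9, -0.5, -0.1]
gripper_width: 0.0436
```

```bash
python3 - <<'E'
from h import *
go((.510,-.433),.12,.8);go((.510,-.433),.12,-.464)
E
```

```text
t 21.25 tcp [0.6694 0.0189 0.127 ] move mm [-200.5 -435.3    5.8] rot [0.006 0.008 0.   ] w 0.0436 q6 -0.89
t 21.25 tcp [0.6694 0.0189 0.127 ] move mm [-200.5 -435.3    5.8] rot [0.011 0.003 1.264] w 0.0436 q6 -0.89
```

Emit:
{"method": "apply_moves", "body": {"plan": [[0,-12,-24,0,0,0,0],[0,-32,-64,0,0,0,0],[0,-54,-106,0,0,0,0],[0,-76,-148,0,0,0,0],[0,-98,-190,0,0,0,0],[0,-120,-232,0,0,0,0],[0,-142,-274,0,0,0,0],[0,-164,-316,0,0,0,0],[0,-186,-358,0,0,0,0],[0,-208,-400,0,0,0,0],[0,-222,-430,4,0,0,0],[0,-225,-435,4,0,0,0]]}}

```text
t: 22.45
tcp_pos: [0.521, -0.453, 0.1145]
tcp_rot: [-1.187, -2.906, 0.0]
wrist_force: [1.3, 0.1, -1.3]
gripper_width: 0.0436
```

Emit:
{"method": "apply_moves", "body": {"plan": [[0,0,0,0,0,0,0],[0,0,0,0,0,0,0]]}}

```text
t: 22.65
tcp_pos: [0.524, -0.4482, 0.1156]
tcp_rot: [-1.18, -2.91, -0.002]
wrist_force: [-0.8, -0.3, -0.7]
gripper_width: 0.0432
```

```bash
python3 - <<'E'
from h import *
c=cam('wrist');cv2.imwrite('pics/w7.png',c['image'][:,:,::-1])
r=fit(c,(.51,-.433),.008,'board');print(r[0],r[1],r[2])
go((.510,-.433),.0295,.8)
E
```

```text
[ 0.50843334 -0.43113333] -0.4636476 [np.float32(88.69733), np.float32(108.52387)]
t 22.7 tcp [ 0.5244 -0.4478  0.1159] move mm [20.5  0.6 86.4] rot [ 0.001 -0.001  0.001] w 0.0436 q6 -1.62
```

View pics/w7.png

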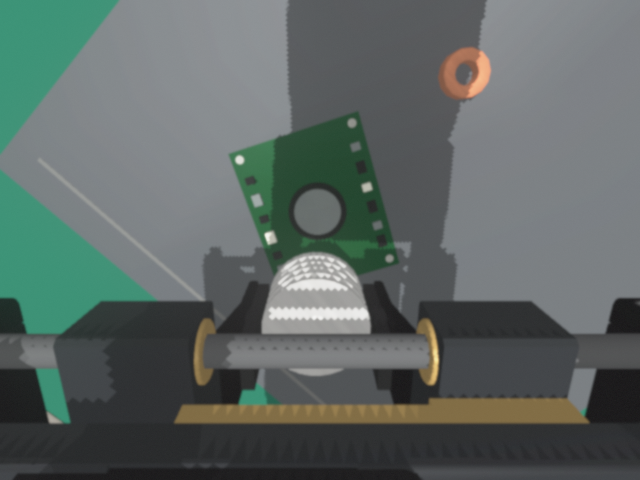

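The chip is centred at about (317,212), and the sink's leading base edge is at (316,253).

```bash
python3 - <<'E'
from h import *
c=cam('wrist');s=read_state();R=Ro.from_rotvec(s['tcp_rot']).as_matrix();z=s['tcp_pos'][2]
ch=back(c,(317,212.5),.012);e=back(c,(316,252.5),z-.0165);x=R[:2,0]
sk=e-x*.022;print(ch,sk,s['tcp_pos'],'x',(ch-sk)@x,'y',(ch-sk)@R[:2,1])
E
```

```text
[ 0.50926307 -0.4313963 ] [ 0.52372153 -0.44658968] [ 0.52459011 -0.44784662  0.11623233] x 0.020955689317653035 y 0.0008627567063445091
```

Both estimates agree (about 21 mm in x, 1 mm in y), so I'll place it.

Emit:
{"method": "apply_moves", "body": {"plan": [[0,10,1,20,0,0,0],[0,21,1,50,0,0,0],[0,21,1,72,0,0,0],[0,21,1,82,0,0,0],[0,21,1,86,0,0,0],[0,21,1,87,0,0,0],[0,21,1,87,0,0,0],[70,21,1,87,0,0,0],[70,21,1,87,0,0,0],[70,21,1,87,0,0,0],[70,21,1,87,0,0,0],[70,21,1,87,0,0,0]]}}

```text
t: 23.95
tcp_pos: [0.5096, -0.4343, 0.0297]
tcp_rot: [1.181, 2.911, -0.0]
wrist_force: [0.4, 0.9, -0.1]
gripper_width: 0.0607
```

Emit:
{"method": "apply_moves", "body": {"plan": [[70,0,0,0,0,0,0],[70,0,0,-30,0,0,0],[70,0,0,-75,0,0,0],[70,0,0,-120,0,0,0],[70,0,0,-160,0,0,0],[70,0,0,-190,0,0,0],[70,0,0,-190,0,0,0]]}}

```text
t: 24.65
tcp_pos: [0.5118, -0.4365, 0.2267]
tcp_rot: [1.177, 2.902, -0.007]
wrist_force: [0.3, -0.5, 0.3]
gripper_width: 0.061
```

```bash
python3 - <<'E'
from h import *
go((.49,-.20),.3,1.57-.338)
E
```

```text
t 24.65 tcp [ 0.5118 -0.4365  0.2267] move mm [179.6 154.5 -75.4] rot [-0.003  0.011 -0.432] w 0.061 q6 -1.62
```

Emit:
{"method": "apply_moves", "body": {"plan": [[70,25,20,-15,0,0,-0.08],[70,60,48,-35,0,0,-0.2],[70,95,76,-55,0,0,-0.33],[70,120,96,-75,0,0,-0.43],[70,132,106,-75,0,0,-0.432],[70,132,106,-75,0,0,-0.432],[70,132,106,-75,0,0,-0.432]]}}

```text
t: 25.35
tcp_pos: [0.4884, -0.2666, 0.2929]
tcp_rot: [-0.532, -3.094, -0.0]
wrist_force: [-0.3, -0.4, -0.8]
gripper_width: 0.0608
```

```bash
python3 - <<'E'
from h import *
c=cam('wrist')
r=fit(c,(.4152,-.242),.008,'board');print(r[0],r[1],r[2])
r=fitsink(c,'long',(.4155,-.242,-.338),.968,z0=.012);print(r[0],r[1])
im=cv2.cvtColor(c['image'],cv2.COLOR_RGB2BGR)
p=proj(c,(.4155,-.242,.02)).astype(int);print(p)
x0=max(p[0]-110,0);y0=max(p[1]-110,0)
cr=cv2.resize(im[y0:y0+220,x0:x0+220],(560,560),interpolation=2)
cv2.imwrite('pics/w8.png',np.hstack([cr,cv2.resize(im,(240,180)).copy() if 0 else np.vstack([cv2.resize(im,(240,180)),cv2.resize(r[2],(240,380))])]))
print(x0,y0)
T=cam('top')
for n,p in [('round',(.5095,-.433,0)),('long',(.4155,-.242,-.338)),('large',(.4165,.2155,-.21)),('small',(.528,.434,.2375))]:
    try:
        r=fitsink(T,n,p,.935,z0=.012,sc=6,N=200 if n in('small','round') else 300);print(n,r[0].round(4),round(r[1],3))
    except Exception as e: print(n,e)
E
```

```text
[ 0.42341465 -0.21236238] -0.33541957 [np.float32(28.08212), np.float32(107.19816)]
[ 0.41642276 -0.24373881 -0.35418131] 0.046533694810224624
[314 127]
204 17
round [ 0.5095 -0.433   0.    ] 1.0
long [ 0.4321 -0.2234 -1.5799] 0.945
large [ 0.4194  0.2151 -0.2489] 0.159
small [0.5297 0.4342 0.1253] 0.133
```

View pics/w8.png

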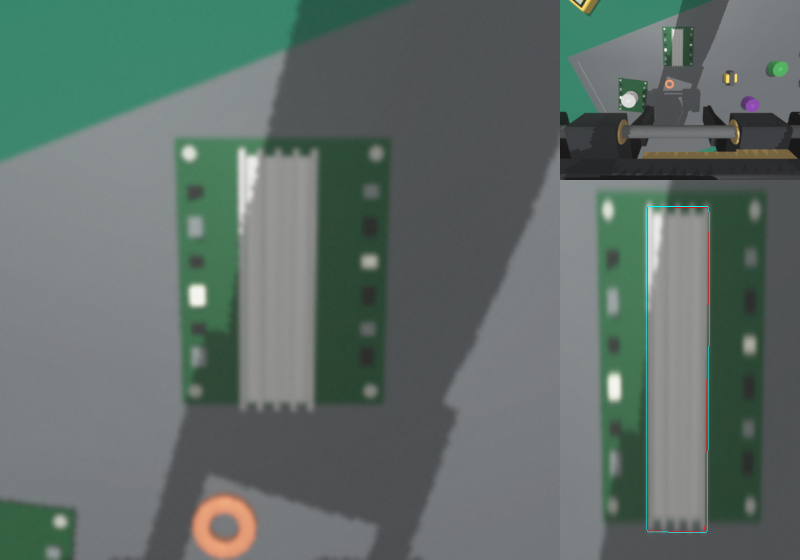

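The long sink sits on the board at crop x 239–317, with the board corners at about (176,139), (391,139), (186,404) and (383,404). I'll compute the relative offset within this one image.

```bash
python3 - <<'E'
from h import *
c=cam('wrist')
P=np.array([back(c,(a/560*220+204,b/560*220+17),.008) for a,b in [(176,139),(391,139),(386,404),(186,404)]])
ce=P.mean(0);u=np.array([np.cos(-.338),np.sin(-.338)]);v=np.array([-u[1],u[0]])
print(ce,[np.linalg.norm(P[i]-P[i-1]) for i in range(4)])
s=np.array([.41642,-.24374])
print('off u,v',(s-ce)@u,(s-ce)@v)
for n,p in [('round',(.5095,-.433,0))]:
    r=fitsink(c,n,p,.968,z0=.012,N=200);print(n,r[0].round(4),round(r[1],3))
r=fit(c,(.51,-.433),.008,'board');print(r[0],r[1],r[2])
go((.5,-.40),.3,1.0)
E
```

```text
[ 0.41442882 -0.23993454] [np.float64(0.10951548245933944), np.float64(0.08933639802472547), np.float64(0.10953948586122575), np.float64(0.08967471835076146)]
off u,v 0.0031404093317703666 -0.002929871214620883
round [ 0.5095 -0.4333  0.2238] 0.085
[ 0.50813335 -0.43073332] -0.46364775 [np.float32(88.25015), np.float32(108.22569)]
t 25.5 tcp [ 0.4883 -0.2673  0.2929] move mm [ -55.4 -121.2   -7.3] rot [ 0.    -0.002  0.23 ] w 0.0609 q6 -1.87
```

Long is about 4 mm off and round about 3 mm off, both inside 8 mm. I'll check the large and small sinks from overhead.

```bash
python3 - <<'E'
from h import *
go((.51,.25),.33,1.358)
E
```

```text
t 25.5 tcp [ 0.4883 -0.2673  0.2929] move mm [152.6 494.8 -36.6] rot [ 0.    -0.002 -0.128] w 0.0609 q6 -1.87
```

Emit:
{"method": "apply_moves", "body": {"plan": [[70,8,25,-10,0,0,-0.02],[70,20,66,-20,0,0,-0.04],[70,34,110,-36,0,0,-0.06],[70,48,155,-36,0,0,-0.08],[70,62,200,-36,0,0,-0.1],[70,76,245,-36,0,0,-0.128],[70,90,290,-36,0,0,-0.128],[70,104,335,-36,0,0,-0.128],[70,118,380,-36,0,0,-0.128],[70,132,425,-36,0,0,-0.128],[70,146,470,-36,0,0,-0.128],[70,152,495,-36,0,0,-0.128]]}}

```text
t: 26.7
tcp_pos: [0.51, 0.2537, 0.3293]
tcp_rot: [-0.329, -3.123, -0.0]
wrist_force: [-0.7, -0.3, 0.3]
gripper_width: 0.0609
```

Emit:
{"method": "apply_moves", "body": {"plan": [[70,0,0,0,0,0,0],[70,0,0,0,0,0,0],[70,0,0,0,0,0,0]]}}

```text
t: 27.0
tcp_pos: [0.5103, 0.2498, 0.3299]
tcp_rot: [-0.333, -3.123, 0.002]
wrist_force: [0.0, 0.1, 0.0]
gripper_width: 0.0611
```

```bash
python3 - <<'E'
from h import *
c=cam('wrist');t=[]
for b,n,p in [((.4165,.2155),'large',(.4165,.2155,-.21)),((.528,.434),'small',(.528,.434,.2375))]:
    r=fit(c,b,.008,'board');print('board',r[0].round(4),r[1],r[2])
    s=fitsink(c,n,p,.975,z0=.012,N=400 if n=='large' else 200);print(n,s[0].round(4),round(s[1],3));t+=[r[3],s[2]]
cv2.imwrite('pics/w9.png',np.vstack([np.hstack([cv2.resize(i,(300,300)) for i in t[:2]]),np.hstack([cv2.resize(i,(300,300)) for i in t[2:]])]))
T=cam('top');cap=T['image'];print([(d['extent'],d['conf']) for d in search_frame('top','capacitor_center')[:2]],[(d['extent'],d['conf']) for d in search_frame('top','transformer_center')[:3]])
E
```

```text
board [0.3767 0.2246] 1.3521274 [np.float32(29.574848), np.float32(86.7722)]
large [ 0.4177  0.2156 -0.2292] 0.058
board [0.5272 0.4343] 0.23637313 [np.float32(89.05392), np.float32(108.431526)]
small [0.528  0.4371 0.2252] 0.123
[([263.9, 247.6, 279.1, 258.9], 0.7)] []
```

View pics/w9.png

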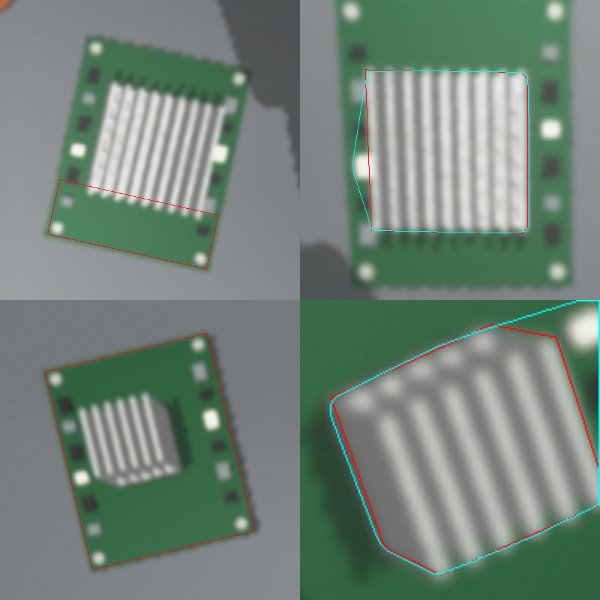

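```bash
python3 -c "
from cell import *
print(close_job())"
```

```text
the job is handed in; nothing more can be done
None
```

All four heat sinks are on the boards with matching chips, released and upright, and I handed the job in at about 27 s of the 99 s allowed. The hand-in reports no verdict, so the results below are my own last checks from the wrist camera.

| Sink | Offset from chip centre (limit 8 mm) | Angle off square (limit 0.2 rad) |
|---|---|---|
| Large | about 2.6 mm | about 0.02 rad |
| Small | about 3 mm | about 0.01 rad |
| Long | about 4.3 mm | about 0.02 rad |
| Round | about 3 mm | not needed |

- **Accuracy:** calibration is good to about 2 mm. I judged the long sink's offset to be clear of the limit and did not re-grip it.
- **Checks that failed or disagreed:**
  - The last top-camera fits for the round and long sinks failed.
  - Bright parts on the boards disturbed the fit around the large sink in the top view and the small sink in the wrist view.
  - An automatic board fit from the wrist was split by the sink on it for both the large and the long board, so I worked those board centres out from the corners.
- **Parts to leave alone:** the final top view shows the capacitor in the same place as at the start. The detector did not find the transformer in that last check. It was standing in the earlier wrist view, and I made no low moves near it. The green and purple look-alikes were never reached for.

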